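# Right the regulator, draw the mounting plate out to its line and hold it

### The job

A pressure regulator has toppled over on the mounting plate: stand it upright on the plate, on its square base, and let go of it. Then take the plate by its bar handle and slide it out over the stand's front edge, without lifting it off the stand, until the dark line scribed across it lies along that edge, so that the screws can be put in from below. So far out the plate would tip over, so finish while holding it level by the handle, with the regulator still standing on it; leave the other things on the bench alone.

Things in the scene. Friction and masses are not known exactly. Their poses are not given: they have to be found in the camera images.
- stand: fixed low grey riser on the bench, 240 mm deep (x), 250 mm wide (y), its flat top 90 mm above the bench. Origin on the bench, straight under the middle of its front edge (the edge nearest the robot); +x of the stand points from that edge back under the plate, +z up. The front edge is the line x = 0, z = 90 mm of this frame, straight and with free space before it
- plate: loose aluminium plate 260 (x) by 160 (y) by 6 mm, 0.55 kg, on the stand, handle end 50 to 90 mm out over its front edge. Origin at the centre of the underside; -x points to the handle end (towards the robot), +z up. Two green clamps, tops 24 mm above the underside, at x = -75, y = +67 and -67 mm. Bare, it balances 12 mm in front of the origin: drawn out to its line it tips unless held
- handle_mid (a point): middle of the black bar handle on the plate, at (-108, 0, 40) mm in the plate's frame. The bar is 12 by 12 mm in section and 100 mm long along the plate's y, on two posts 12 mm thick at y = +44 and -44 mm; its top is 46 mm above the plate's underside, with 28 mm free below it
- line_left (a point): left end of the dark scribed line, 4 mm wide, that runs across the plate along its y: at (35, 80, 6) mm in the plate's frame, which is 165 mm behind the handle end
- line_right (a point): right end of the same scribed line, at (35, -80, 6) mm in the plate's frame
- rear_mid (a point): middle of the plate's rear edge, underside, at (130, 0, 0) mm in the plate's frame
- regulator: loose pressure regulator, 0.22 kg, 82 mm long: brass body 44 by 44 mm, 40 mm high, then a bonnet of diameter 30 up to 62 mm, then a black knob of diameter 38 up to 82 mm. Origin at the centre of the square base; +z runs from base to knob. At first it lies on a side of its body, axis level 22 mm above the plate's top, knob roughly to the stand's left (+y). Balance point 29 mm from the base
- bottle: white plastic bottle, 56 mm in diameter, 130 mm high, standing on the bench beside the stand; origin under its centre. To be left alone
- wrench: steel wrench 160 mm long lying on the bench beside the stand. To be left alone
- adapter: black power adapter 85 by 48 by 32 mm lying on the bench beside the stand. To be left alone
There are look-alikes about, which are no part of the job. There is more than one size of the regulator; the job needs the largest.

How it is judged:
By the outcome, as a careful person would: the job done as asked, in the order asked, and still so for the second after the job is handed in, while the arm keeps its last pose, push and grip.
It also fails if it takes over 54 s, if anything falls off the work surface, if the arm or the gripper's body presses on something with over 40 N, if the wrist force passes 120 N, or if a joint passes its speed limit or range.

### The arm

A 6-joint arm with a two-finger parallel gripper is mounted at the origin on the work surface. World frame = base frame: x ahead of the robot, y to its left, z up, the work surface at z = 0. Lengths are in mm, angles in rad, forces in N, time in s.
With the tool pointing down it reaches from about 400 to 925 mm from the base axis. Payload 12.5 kg.
Tool frame: the origin (TCP) lies midway between the tips of the shut fingers; the grasp point (between the pads) lies 19 mm behind it; z points along the fingers, y is the line along which they close (so a half turn about z gives the same grasp; the last joint's range is limited). The gripper opens to 95 mm and grips with 3 to 60 N. Pads are 20 mm wide; open, the fingers measure 119 mm over their backs; the gripper's body (75 mm by 180 mm) begins 59 mm behind the grasp point.
Start: joints at [-1.304, 0.491, 1.559, -0, 1.092, -0.106], TCP at [227.664, -582.079, 214.661] pointing down, gripper open.
Joint ranges: [-3.1, 3.1], [-0.84, 2.19], [0.05, 2.79], [-1.13, 4.28], [0.06, 2.93], [-2.69, 2.69]. Speed limits (rad/s): [2.22, 2.22, 2.79, 3.14, 3.14, 3.14].

### API

Orientations are given as [roll, pitch, yaw] about the fixed x, y, z axes, in that order (R = Rz(yaw) Ry(pitch) Rx(roll)).
In Python, from cell import state, read_camera, camera_info, env gives the robot as it stands.
- The arm moves only by the tool move_arm, never from a script. Its argument "commands" is a list of rows, each a list of 3 entries, a list of its own where there are three numbers: the shift along the world's x, y, z in cm, then the turn, a rotation vector about the world's x, y, z in degrees, then the opening, from 0 (shut) to 1 (fully open). A call has 1 to 10 rows; each row shifts and turns the commanded pose from where the row before left it; what a row does not reach is not made up. A row lasts 1/10 s, in which the tool goes at most 50 mm and 8.59 degrees, less where a joint would pass 70% of its speed; a pose out of reach is approached as far as the arm can. A call with a gripper value outside its range is refused whole. The fingers move at their own pace and stop on an object; the grip force is fixed at half the most. Time passes only in rows, so rows that do not move let the fingers close. It gives the time, the measured TCP pose, the force, the opening and the grip force at its end, in the units of the state.
- state(): the state, without advancing time (a new reading comes with each control period).
- read_camera(name): name is "scene" or "top" or "wrist"; returns the picture (400x640x3 uint8, blue, green, red); there is no depth.
- camera_info(name): a dict with "K" (3x3 intrinsics, pixels), "cam_to_world" (4x4, takes a point from camera to world coordinates). Camera axes: x right, y down, z forward; pixel columns grow to the right and rows downward; lengths in mm; the calibration is good to about 2 mm. A picture is of the moment at which its call begins: read the wrist's pose just before it. camera_info takes no time and is no camera call; for the wrist camera it gives the pose at the moment of the call.
- env.job_done(): hands the job in; it is judged then, once.
The state is a dict: "t": time; "joints": joint angles; "qvel": joint speeds; "tau": joint torques, N m; "eef_pos": TCP position; "tcp_rot": TCP orientation; "ft_force": force on the tool from outside, world axes, zero at the start; "moment": the same for the moment, N m; "opening": opening from 0.0 (shut) to 1.0 (fully open); "grip_force": force on a finger pad.
Only numpy, scipy, OpenCV 4.12 (cv2) and the standard library are available. Lean on these libraries where they do the work, as an engineer would, in place of code of your own. Each camera call takes 0.05 s, during which the arm holds its last target. There are 200 camera calls.

## Working session

There is one attempt and no reset: what is moved stays moved. The work goes in short steps, Python scripts to look and compute and a tool call to move; the robot and the scene stay as the last step left them, time stands still between calls to the robot, and variables do not carry over. Pictures are saved under pics/ and viewed, at most 10 in all, crops included, and the job is handed in when it is done.

Besides the shell and the picture viewer there is one more tool, called after "Emit:" as name(argument=value, ...), one argument or row to a line, values as JSON. move_arm: Moves the arm, as the interface text tells. Its arguments: {"type":"object","properties":{"commands":{"type":"array"}},"required":["commands"]}

```bash
mkdir -p pics; ls
cat > h.py <<'E'
import numpy as np,cv2
from cell import state,read_camera,camera_info,env
def ray(n,uv,ci=None):
    ci=ci or camera_info(n);K=np.array(ci["K"]);T=np.array(ci["cam_to_world"])
    d=T[:3,:3]@np.linalg.inv(K)@np.array([uv[0],uv[1],1.]);return T[:3,3],d
def onz(n,uv,z,ci=None):
    o,d=ray(n,uv,ci);return o+d*(z-o[2])/d[2]
def proj(n,p,ci=None):
    ci=ci or camera_info(n);K=np.array(ci["K"]);T=np.array(ci["cam_to_world"])
    q=K@(np.linalg.inv(T)@np.r_[p,1])[:3];return q[:2]/q[2]
E
python3 - <<'E'
from h import *
a=read_camera("scene");b=read_camera("top")
cv2.imwrite("pics/scene0.png",a);cv2.imwrite("pics/top0.png",b)
for n in("scene","top"):
    c=camera_info(n);print(np.round(c["K"],1).tolist(),np.round(c["cam_to_world"],3).tolist())
print(state())
E
```

```text
pics
[[379.4, 0.0, 319.5], [0.0, 379.4, 199.8], [0.0, 0.0, 1.0]] [[-0.76, 0.352, -0.547, 1270.262], [0.65, 0.388, -0.654, 757.205], [-0.018, -0.852, -0.523, 703.46], [0.0, 0.0, 0.0, 1.0]]
[[502.5, 0.0, 308.2], [0.0, 502.5, 204.0], [0.0, 0.0, 1.0]] [[0.026, -0.998, 0.058, 544.558], [-1.0, -0.027, -0.015, -1.895], [0.016, -0.058, -0.998, 1409.038], [0.0, 0.0, 0.0, 1.0]]
{'t': 0.1, 'joints': array([-1.30362565e+00,  4.91492307e-01,  1.55941910e+00, -3.55536409e-06,
        1.09169832e+00, -1.05573383e-01]), 'qvel': array([-0.00078601, -0.00207282, -0.00083501,  0.00084733, -0.00245832,
       -0.00074454]), 'tau': array([ 2.53389495e-03, -6.13624549e+01, -2.58607239e+01,  6.93965494e-02,
        4.69689653e-02, -6.34172966e-05]), 'eef_pos': array([ 227.58262558, -581.84534563,  214.11398177]), 'tcp_rot': array([-3.14058091e+00, -1.04041226e-04,  3.72745650e-01]), 'ft_force': array([-0.07437148,  0.48994564, -0.78057556]), 'moment': array([0.01237181, 0.01732949, 0.02719691]), 'grip_force': 0.0, 'opening': 1.0011048721273108}
```

View pics/scene0.png

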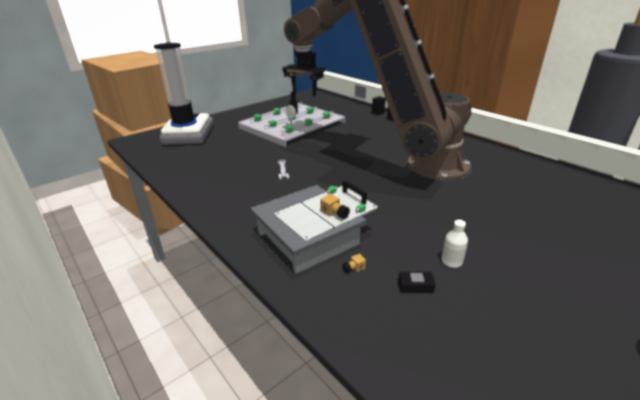

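View pics/top0.png

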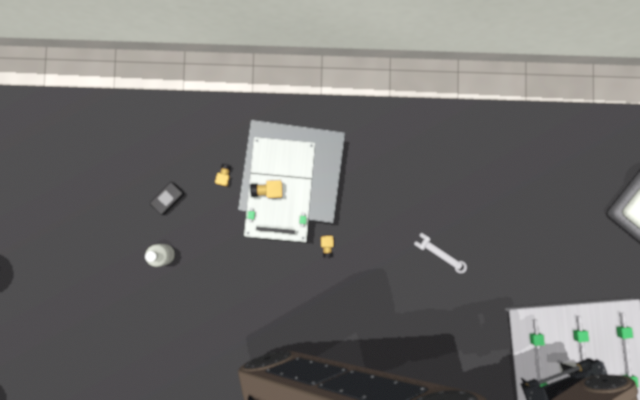

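The top view shows the plate on the stand around (280,190), the regulator at (267,190) with its knob to the image left (+y), the handle at (277,231) and the line at row ~177. Small look-alikes sit at (223,176) and (327,244). Next I'll take an enlarged crop.

Run:
```python
from h import *
b=cv2.imread("pics/top0.png")
cv2.imwrite("pics/crop0.png",cv2.resize(b[115:255,225:360],None,fx=4.2,fy=4.2,interpolation=cv2.INTER_CUBIC))
hsv=cv2.cvtColor(b,cv2.COLOR_BGR2HSV)
def blobs(m,nm,z):
    n,l,s,c=cv2.connectedComponentsWithStats(m.astype(np.uint8))
    for i in range(1,n):
        if s[i,4]>15 and 200<c[i][0]<360 and 110<c[i][1]<260:
            r=cv2.minAreaRect(np.argwhere(l==i)[:,::-1].astype(np.float32))
            print(nm,s[i],c[i].round(1),"rect",[np.round(q,1).tolist() if not np.isscalar(q) else round(q,1) for q in r],onz("top",c[i],z).round(1))
H,S,V=hsv[...,0].astype(int),hsv[...,1].astype(int),hsv[...,2].astype(int)
blobs((H>10)&(H<30)&(S>110)&(V>90),"brass",140)
blobs((H>45)&(H<80)&(S>90)&(V>60),"green",114)
blobs((S<40)&(V>195),"white",96)
blobs((V<60)&(np.indices(V.shape)[0]>120),"dark",130)
```

```text
brass [215 168  15  18 192] [222.6 177.1] rect [[222.7, 176.2], [13.1, 17.5], 14.0] [681.3 197.8 140. ]
brass [256 182  26  15 299] [269.9 189.3] rect [[268.5, 189.0], [14.0, 25.0], 90.0] [653.5  77.4 140. ]
brass [321 235  13  19 192] [326.8 243.3] rect [[327.0, 244.0], [18.0, 12.0], 90.0] [520.9 -69.9 140. ]
green [249 212   5   7  31] [251.  214.6] rect [[251.0, 215.0], [6.0, 4.0], 90.0] [589.1 125.5 114. ]
green [301 217   5   6  28] [302.9 219.5] rect [[303.0, 219.5], [5.0, 4.0], 90.0] [580.1  -8.2 114. ]
white [ 245  136   70  105 5307] [280.5 185.9] rect [[279.0, 188.5], [63.6, 100.2], 5.4] [667.   52.7  96. ]
dark [333 142  16  83 271] [341.  183.5] rect [[341.1, 183.2], [4.2, 83.2], 8.3] [ 674.2 -103.1  130. ]
dark [227 165   6   7  24] [229.4 167.6] rect [[229.6, 167.6], [7.2, 3.4], 53.1] [707.1 183.1 130. ]
dark [308 222   8  21 112] [310.9 231.6] rect [[311.3, 232.0], [6.0, 20.5], 4.4] [549.4 -29.4 130. ]
```

View pics/crop0.png

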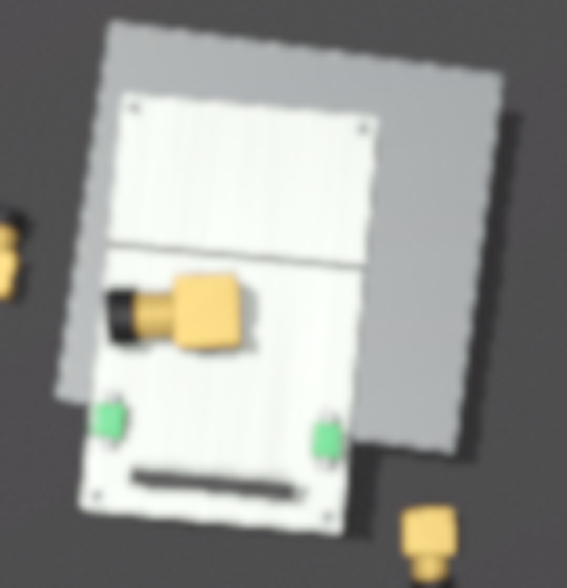

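The crop shows plate corners at (122,95), (377,116), (343,533), (82,508), and stand corners at (110,22), (502,75), (455,452), (57,400). The regulator runs from its base at (242,312) to its knob at (106,315).

Run:
```python
from h import *
f=lambda c:(225+(c[0]+.5)/4.2-.5,115+(c[1]+.5)/4.2-.5)
g=lambda c,z:onz("top",f(c),z)[:2].round(1)
P=[g(c,96) for c in((122,95),(377,116),(343,533),(82,508))];print("plate RL RR FR FL",P,np.mean(P,0))
S=[g(c,90) for c in((110,22),(502,75),(455,452),(57,400))];print("stand",S)
an=lambda a,b:np.degrees(np.arctan2(*(b-a)[::-1])).round(2)
print("plate yaw",an(P[3],P[0]),an(P[2],P[1]),an(P[1],P[0])-90,an(P[2],P[3])-90)
print("stand yaw",an(S[3],S[0]),an(S[2],S[1]),an(S[1],S[0])-90,an(S[2],S[3])-90)
print("line",g((107,244),96),g((365,267),96))
print("handle ends",g((131,475),136),g((302,492),136))
print("reg base end (z140 top edge)",g((242,276),140),g((242,348),140),"body other",g((175,274),140),g((173,347),140),"knob end",g((106,316),118),"bonnet",g((150,314),133))
```

```text
plate RL RR FR FL [array([793.7, 127. ]), array([785. , -33.2]), array([523.4, -18.7]), array([534.7, 143.4])] [659.2    54.625]
stand [array([841.1, 136.7]), array([ 814.6, -111.7]), array([575.6, -87.5]), array([601.5, 161.9])]
plate yaw -3.62 -3.17 -3.1099999999999994 -3.989999999999995
stand yaw -6.0 -5.78 -6.090000000000003 -5.930000000000007
line [699.5 133.3] [689.6 -28.1]
handle ends [555.6 110.2] [548.    7.1]
reg base end (z140 top edge) [677.2  46.9] [633.7  45.6] body other [677.3  87.3] [633.1  87.1] knob end [652.6 130.2] bonnet [653.3 102.1]
```

Emit:
move_arm(
  commands=[
    [[2,3,2],[0,0,3.5],1],
    [[2,3,2],[0,0,3.5],1],
    [[2,3,2],[0,0,3.5],1],
    [[2,3.4,1.5],[0,0,3.5],1],
    [[2,3.4,1],[0,0,3.5],1],
    [[2,3.4,0.5],[0,0,3.5],1],
    [[2,3.4,0],[0,0,3.5],1],
    [[2,3.4,0],[0,0,3.5],1],
    [[2,3.4,0],[0,0,3.5],1],
    [[2,3.4,0],[0,0,3.5],1],
  ],
)

```text
t: 1.1
eef_pos: [428.1, -252.5, 304.6]
tcp_rot: [-3.141, -0.0, 0.986]
ft_force: [0.4, 0.2, 0.3]
opening: 1.002
grip_force: 0.0
```

Emit:
move_arm(
  commands=[
    [[2,3.4,0],[0,0,3.5],1],
    [[2,3.4,0],[0,0,3.5],1],
    [[2,3.4,0],[0,0,3.5],1],
    [[2,3.4,0],[0,0,3.5],1],
    [[2,3.4,0],[0,0,3.5],1],
    [[2,3.4,0],[0,0,3.5],1],
    [[2,3.4,0],[0,0,3.5],1],
    [[2,3,0],[0,0,3.5],1],
    [[2,2,0],[0,0,3.5],1],
    [[2,1,0],[0,0,2],1],
  ],
)

```text
t: 2.1
eef_pos: [628.2, 46.0, 304.3]
tcp_rot: [-3.141, -0.0, 1.572]
ft_force: [-0.0, 0.5, 0.2]
opening: 0.996
grip_force: 0.0
```

Run:
```python
from h import *
s=state();ci=camera_info("wrist");a=read_camera("wrist");cv2.imwrite("pics/w1.png",a)
import json;json.dump({k:np.array(v).tolist() for k,v in ci.items()},open("w1.json","w"))
print(s["t"],s["eef_pos"].round(1),np.degrees(s["tcp_rot"]).round(1),s["joints"].round(2))
for p in((655,46,118),(653,130,118),(555,110,136),(548,7,136),(601,162,90)):print(p,proj("wrist",p,ci).round())
```

```text
2.1 [628.2  46.  304.3] [-180.    -0.    90.1] [-0.03  0.43  1.42  0.    1.29 -0.03]
(655, 46, 118) [344. 179.]
(653, 130, 118) [344. 107.]
(555, 110, 136) [255. 126.]
(548, 7, 136) [255. 214.]
(601, 162, 90) [299.  79.]
```

View pics/w1.png

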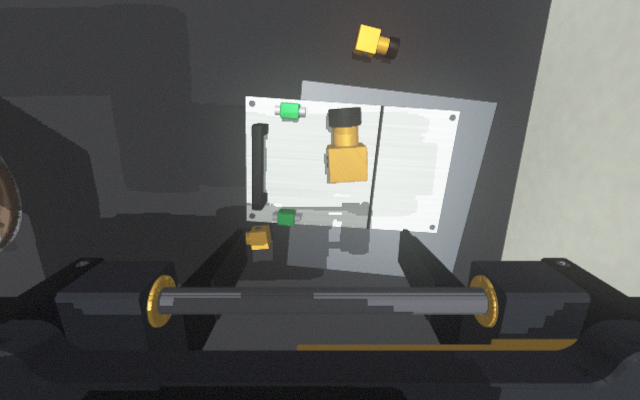

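The wrist view agrees with the top view: the body's lower (base) edge runs (331,183)-(368,181), the knob end is at (346,108), and the handle runs (261,124)-(261,209). I'll refine the numbers.

Run:
```python
from h import *
import json
ci=json.load(open("w1.json"));print(np.round(ci["cam_to_world"],2).tolist())
g=lambda c,z:onz("wrist",c,z,ci)[:2].round(1)
print("base corners z140",g((331,183),140),g((368,181),140),"far",g((328,148),140),g((366,145),140))
print("knob sides",g((329,115),118),g((361,115),118),"end",g((345,108),137))
print("handle",g((261,124),136),g((261,209),136))
print("line",g((381.5,106),96),g((369,229),96))
print("stand FL",g((303,81),90),"RL",g((495,103),90))
print("plate",g((247,97),96),g((459,111),96),g((436,233),96),g((247,222),96))
```

```text
[[1.0, 0.0, 0.0, 628.4], [0.0, -0.96, -0.29, 128.5], [0.0, 0.29, -0.96, 474.01], [0.0, 0.0, 0.0, 1.0]]
base corners z140 [638.8  46.8] [681.1  49.3] far [635.   86.7] [677.   90.1]
knob sides [636.3 121.5] [672.9 121.6] end [653.  129.2]
handle [561.4 112.2] [555.8  13.8]
line [700.  131.7] [692.6 -28.1]
stand FL [605.4 160.1] RL [839.6 135.6]
plate [538.5 141.5] [794.3 126.2] [784.4 -33.8] [527.3 -18.4]
```

Emit:
move_arm(
  commands=[
    [[0.5,1.2,-2],[0,0,3],1],
    [[0.5,1.2,-2],[-8,0,0],1],
    [[0.5,1.5,-2],[-8,0,0],1],
    [[0.5,1.5,-2],[-8,0,0],1],
    [[0.5,1.5,-2],[-8,0,0],1],
    [[0.3,1,-2],[-8,0,0],1],
    [[0,0,0],[0,0,0],1],
  ],
)

```text
t: 2.85
eef_pos: [653.9, 125.8, 178.6]
tcp_rot: [-3.088, 0.702, 1.648]
ft_force: [-0.4, -0.3, -0.8]
opening: 1.001
grip_force: 0.0
```

Run:
```python
from h import *
from scipy.spatial.transform import Rotation as R
s=state();r=R.from_euler("xyz",s["tcp_rot"]).as_matrix()
print(s["eef_pos"].round(1),"y",r[:,1].round(3),"z",r[:,2].round(3),s["joints"].round(2))
G=np.array([656,73,122]);print("to go cm",((G+19*r[:,2]-s["eef_pos"])/10).round(2))
```

```text
[653.9 125.8 178.6] y [ 0.998  0.042 -0.041] z [-0.004 -0.647 -0.762] [ 0.34  0.72  1.39 -0.67  1.36  0.54]
to go cm [ 0.2  -6.5  -7.11]
```

Emit:
move_arm(
  commands=[
    [[0.1,-1.3,-1.4],[0,-2.4,0.5],1],
    [[0.1,-1.3,-1.4],[0,0,0],1],
    [[0.1,-1.3,-1.4],[0,0,0],1],
    [[0,-1.3,-1.4],[0,0,0],1],
    [[0,-1.3,-1.5],[0,0,0],1],
    [[0,0,0],[0,0,0],1],
  ],
)

```text
t: 3.45
eef_pos: [657.9, 55.6, 112.9]
tcp_rot: [3.132, 0.698, 1.608]
ft_force: [-0.0, 0.8, -0.3]
opening: 1.001
grip_force: 0.0
```

Run:
```python
from h import *
s=state();print(s["ft_force"].round(1))
a=read_camera("wrist");b=read_camera("scene")[140:280,220:420]
cv2.imwrite("pics/w2.png",np.vstack([a[60:360],cv2.resize(b,(640,300))[:,:] if 0 else cv2.resize(b,(428,300),interpolation=cv2.INTER_CUBIC).copy().__class__((300,640,3),dtype=np.uint8)*0+np.pad(cv2.resize(b,(428,300),interpolation=cv2.INTER_CUBIC),((0,0),(0,212),(0,0)))]))
```

```text
[-0.   0.8 -0.3]
```

View pics/w2.png

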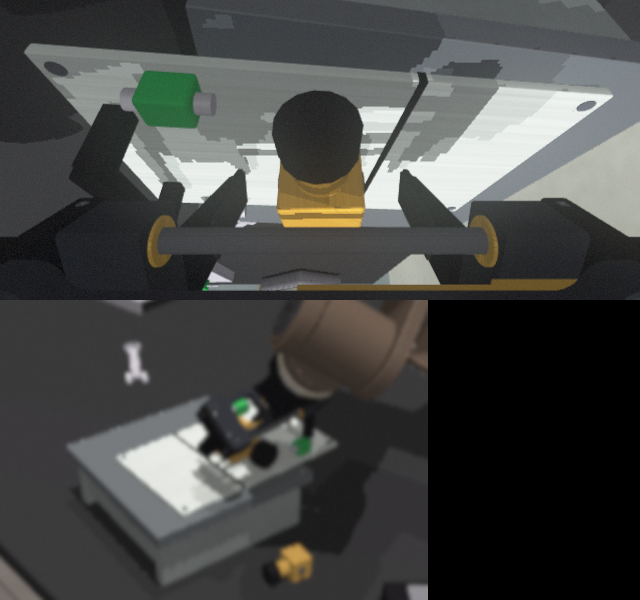

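The regulator (knob at col 318) is centred between the fingertips (240 and 402), so I'll adjust slightly and close.

Emit:
move_arm(
  commands=[
    [[0,0.4,-0.4],[0,0,0],1],
    [[0,0,0],[0,0,0],0.6],
    [[0,0,0],[0,0,0],0.3],
    [[0,0,0],[0,0,0],0.3],
    [[0,0,0],[0,0,0],0.3],
    [[0,0,0],[0,0,0],0.3],
    [[0,0,0],[0,0,0],0.3],
    [[0,0,0],[0,0,0],0.3],
  ],
)

```text
t: 4.35
eef_pos: [658.5, 61.9, 109.7]
tcp_rot: [3.129, 0.699, 1.61]
ft_force: [-1.8, -0.2, 0.6]
opening: 0.467
grip_force: 0.8
```

Emit:
move_arm(
  commands=[
    [[0,0,0],[0,0,0],0],
    [[0,0,0],[0,0,0],0],
    [[0,0,0],[0,0,0],0],
  ],
)

```text
t: 4.65
eef_pos: [658.5, 61.9, 109.7]
tcp_rot: [3.129, 0.699, 1.61]
ft_force: [-1.2, 0.5, 0.9]
opening: 0.463
grip_force: 29.9
```

Run:
```python
from h import *
from scipy.spatial.transform import Rotation as R
s=state();r=R.from_euler("xyz",s["tcp_rot"]).as_matrix()
print(s["eef_pos"].round(1),r.round(3).tolist(),s["grip_force"])
```

```text
[658.5  61.9 109.7] [[-0.03, 0.999, 0.037], [0.765, 0.047, -0.643], [-0.644, 0.01, -0.765]] 29.936276972293854
```

Emit:
move_arm(
  commands=[
    [[0,0,1],[0,0,0],0],
    [[0,0,1.5],[0,0,0],0],
    [[0,0,1.5],[0,0,0],0],
    [[0,0,0.5],[6,0.3,0],0],
    [[0,0.2,0],[8,0.4,0],0],
    [[0,0.2,0],[8,0.4,0],0],
    [[0,0.2,0],[8,0.4,0],0],
    [[0,0.2,0],[8,0.4,0],0],
    [[0,0.2,0],[8,0.4,0],0],
    [[0,0.2,0],[8,0.4,0],0],
  ],
)

```text
t: 5.65
eef_pos: [659.4, 74.0, 157.3]
tcp_rot: [3.133, -0.25, 1.614]
ft_force: [-0.7, -0.6, -3.4]
opening: 0.462
grip_force: 29.9
```

Emit:
move_arm(
  commands=[
    [[0,0,0],[8,0.4,0],0],
    [[0,0,0],[8,0.4,0],0],
    [[0,0,0],[8,0.4,0],0],
    [[0,0,0],[8,0.4,0],0],
    [[0,0,0],[6,0.3,0],0],
    [[0,0,0],[0,0,0],0],
    [[0,0,0],[0,0,0],0],
  ],
)

```text
t: 6.35
eef_pos: [658.9, 73.5, 155.1]
tcp_rot: [-3.138, -0.905, 1.609]
ft_force: [0.3, 0.9, -3.4]
opening: 0.463
grip_force: 29.9
```

Run:
```python
from h import *
from scipy.spatial.transform import Rotation as R
s=state();r=R.from_euler("xyz",s["tcp_rot"]).as_matrix()
r0=np.array([[-0.03, 0.999, 0.037], [0.765, 0.047, -0.643], [-0.644, 0.01, -0.765]])
print(s["eef_pos"].round(1),r.round(3).tolist(),s["grip_force"],s["opening"],s["ft_force"].round(2))
print("rotvec",np.degrees(R.from_matrix(r@r0.T).as_rotvec()).round(2))
ax=r@r0.T@np.array([-0.047,.999,0]);print("reg axis (assumed)",ax.round(3))
a=read_camera("wrist");b=read_camera("scene")[130:270,250:420]
b=cv2.resize(b,(490,404),interpolation=cv2.INTER_CUBIC)[:400]
cv2.imwrite("pics/w3.png",np.hstack([cv2.resize(a[:, 80:560],(310,258)).copy() if 0 else np.vstack([cv2.resize(a,(310,194)),np.zeros((206,310,3),np.uint8)]),b]))
```

```text
[658.9  73.5 155.1] [[-0.023, 0.999, -0.033], [0.617, 0.041, 0.786], [0.786, -0.002, -0.618]] 29.925317466259003 0.4634102261359032 [ 0.34  0.94 -3.36]
rotvec [9.182e+01 4.540e+00 5.000e-02]
reg axis (assumed) [ 0.004 -0.033  1.   ]
```

View pics/w3.png

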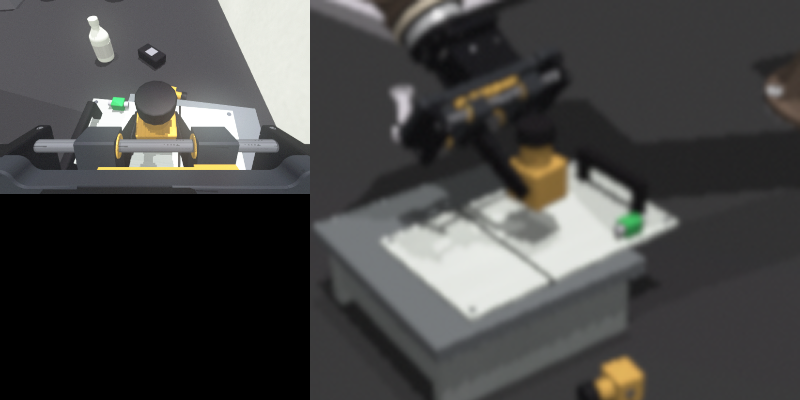

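The scene crop shows the regulator held upright above the plate. I'll take out the 1.8° overshoot and lower it gently.

Emit:
move_arm(
  commands=[
    [[0,0,-1],[-1.8,0,0],0],
    [[0,0,-1],[0,0,0],0],
    [[0,0,-1],[0,0,0],0],
    [[0,0,-0.5],[0,0,0],0],
    [[0,0,-0.2],[0,0,0],0],
    [[0,0,0],[0,0,0],0],
    [[0,0,0],[0,0,0],0],
  ],
)

```text
t: 7.15
eef_pos: [658.8, 73.8, 117.8]
tcp_rot: [-3.135, -0.877, 1.606]
ft_force: [0.7, -1.0, -1.9]
opening: 0.459
grip_force: 29.9
```

Emit:
move_arm(
  commands=[
    [[0,0,-0.2],[0,0,0],0],
    [[0,0,-0.1],[0,0,0],0],
    [[0,0,0],[0,0,0],0],
  ],
)

```text
t: 7.45
eef_pos: [658.7, 73.9, 114.6]
tcp_rot: [-3.134, -0.877, 1.605]
ft_force: [-0.1, 0.3, -2.9]
opening: 0.46
grip_force: 29.9
```

Emit:
move_arm(
  commands=[
    [[0,0,-0.15],[0,0,0],0],
    [[0,0,0],[0,0,0],0],
    [[0,0,0],[0,0,0],0],
  ],
)

```text
t: 7.75
eef_pos: [658.7, 73.9, 113.2]
tcp_rot: [-3.134, -0.877, 1.605]
ft_force: [-0.0, 0.5, -3.0]
opening: 0.465
grip_force: 29.9
```

Emit:
move_arm(
  commands=[
    [[0,0,-0.1],[0,0,0],0],
    [[0,0,0],[0,0,0],0],
    [[0,0,0],[0,0,0],0],
  ],
)

```text
t: 8.05
eef_pos: [658.7, 73.9, 112.1]
tcp_rot: [-3.134, -0.877, 1.605]
ft_force: [0.3, 0.3, -3.0]
opening: 0.468
grip_force: 29.9
```

Emit:
move_arm(
  commands=[
    [[0,0,-0.1],[0,0,0],0],
    [[0,0,0],[0,0,0],0],
    [[0,0,0],[0,0,0],0],
  ],
)

```text
t: 8.35
eef_pos: [658.6, 73.9, 111.1]
tcp_rot: [-3.134, -0.877, 1.605]
ft_force: [-0.6, -0.2, -2.9]
opening: 0.464
grip_force: 29.9
```

Emit:
move_arm(
  commands=[
    [[0,0,-0.1],[0,0,0],0],
    [[0,0,0],[0,0,0],0],
    [[0,0,0],[0,0,0],0],
  ],
)

```text
t: 8.65
eef_pos: [658.7, 73.9, 110.9]
tcp_rot: [-3.136, -0.878, 1.606]
ft_force: [-2.0, -1.3, 5.6]
opening: 0.458
grip_force: 29.9
```

Emit:
move_arm(
  commands=[
    [[0,0,-0.1],[0,0,0],0],
    [[0,0,0],[0,0,0],0],
    [[0,0,0],[0,0,0],0],
  ],
)

```text
t: 8.95
eef_pos: [658.9, 73.9, 110.8]
tcp_rot: [-3.137, -0.878, 1.608]
ft_force: [-4.0, -2.0, 11.4]
opening: 0.462
grip_force: 30.0
```

Contact is made, so I'll ease off slightly and release.

Emit:
move_arm(
  commands=[
    [[0,0,0.15],[0,0,0],0],
    [[0,0,0],[0,0,0],0],
    [[0,0,0],[0,0,0],0.6],
    [[0,0,0],[0,0,0],0.8],
    [[0,0,0],[0,0,0],1],
    [[0,0,0],[0,0,0],1],
    [[0,0,0],[0,0,0],1],
    [[0,0,0],[0,0,0],1],
    [[0,-0.8,0.7],[0,0,0],1],
    [[0,-1.6,1.4],[0,0,0],1],
  ],
)

```text
t: 9.95
eef_pos: [658.2, 50.1, 131.5]
tcp_rot: [-3.132, -0.878, 1.605]
ft_force: [0.8, -0.3, 0.7]
opening: 0.995
grip_force: 0.0
```

Emit:
move_arm(
  commands=[
    [[0,-2.3,2],[0,0,0],1],
    [[0,-2.3,2],[0,0,0],1],
    [[0,-2.3,2],[0,0,0],1],
    [[0,-2.3,3],[0,0,0],1],
    [[-2,-1,3],[-8,0,0],1],
    [[-2,1,3],[-8,0,0],1],
    [[-2,1.5,2],[-8,0,0],1],
    [[-2,1.5,1],[-8,0,0],1],
    [[-2,1.5,0],[-8,0,0],1],
    [[-1,1.5,0],[-8,0,0],1],
  ],
)

```text
t: 10.95
eef_pos: [547.5, 17.5, 313.9]
tcp_rot: [-3.113, -0.033, 1.592]
ft_force: [0.9, 0.0, -1.0]
opening: 1.003
grip_force: 0.0
```

Run:
```python
from h import *
from scipy.spatial.transform import Rotation as R
import json
s=state();r=R.from_euler("xyz",s["tcp_rot"]).as_matrix()
print(s["eef_pos"].round(1),r.round(3).tolist())
W=R.from_euler("xyz",[180,0,86.6],degrees=True).as_matrix()
print("rot needed",np.degrees(R.from_matrix(W@r.T).as_rotvec()).round(1))
ci=camera_info("wrist");a=read_camera("wrist")
json.dump({k:np.array(v).tolist() for k,v in ci.items()},open("w4.json","w"))
cv2.imwrite("pics/w4.png",a);cv2.imwrite("pics/top4.png",read_camera("top"))
```

```text
[547.5  17.5 313.9] [[-0.021, 0.999, -0.029], [0.999, 0.022, 0.033], [0.033, -0.029, -0.999]]
rot needed [-1.9 -1.6 -4.6]
```

View pics/w4.png

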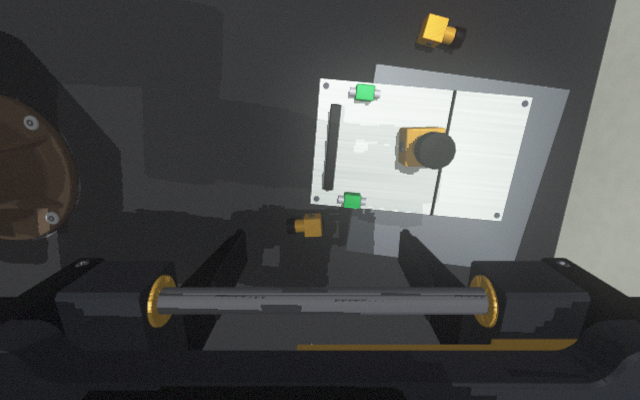

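The regulator stands upright, with its knob at (435,150). The handle runs from (335,105) to (329,190) and the line from (454,91) to (433,215).

Run:
```python
from h import *
import json
ci=json.load(open("w4.json"))
g=lambda c,z:onz("wrist",c,z,ci)[:2].round(1)
h1,h2=g((335,105),136),g((329,190),136)
print("handle",h1,h2,(h1+h2)/2)
print("line",g((454.5,91),96),g((433,215),96))
P=[g((531,97),96),g((502,220),96),g((311,204),96),g((321,80),96)];print("plate RL RR FR FL",P,np.mean(P,0))
print("stand FL",g((376,66),90),"RL",g((568,90),90),"RR",g((514,268),90))
# top view: refine edge & plate with subpixel scans
b=cv2.imread("pics/top4.png");cv2.imwrite("pics/crop4.png",cv2.resize(b[115:255,225:360],None,fx=4.2,fy=4.2,interpolation=cv2.INTER_CUBIC))
```

```text
handle [555.3 110. ] [551.4  12.4] [553.35  61.2 ]
line [700.5 131.2] [693.1 -27.5]
plate RL RR FR FL [array([793.3, 126.2]), array([786.2, -31.7]), array([527.5, -17.1]), array([537.7, 140.5])] [661.175  54.475]
stand FL [604.2 158.5] RL [839.8 135.7] RR [ 819.4 -105.2]
```

Emit:
move_arm(
  commands=[
    [[0.3,2.2,-2],[-1.9,-1.6,-4.6],1],
    [[0.3,2.2,-3],[0,0,0],1],
    [[0,0,-3],[0,0,0],1],
    [[0,0,-3],[0,0,0],1],
    [[0,0,-2],[0,0,0],1],
    [[0,0,0],[0,0,0],1],
    [[0,0,0],[0,0,0],1],
  ],
)

```text
t: 11.75
eef_pos: [555.1, 61.2, 182.2]
tcp_rot: [-3.137, -0.007, 1.512]
ft_force: [-0.5, 0.3, 0.1]
opening: 1.002
grip_force: 0.0
```

Run:
```python
from h import *
from scipy.spatial.transform import Rotation as R
s=state();r=R.from_euler("xyz",s["tcp_rot"]).as_matrix()
print(s["eef_pos"].round(1),np.degrees(s["tcp_rot"]).round(2))
W=R.from_euler("xyz",[180,0,86.6],degrees=True).as_matrix()
print("rot needed",np.degrees(R.from_matrix(W@r.T).as_rotvec()).round(1),"shift",((np.array([553,61,113])-s["eef_pos"])/10).round(2))
```

```text
[555.1  61.2 182.2] [-179.73   -0.42   86.64]
rot needed [-0.4 -0.2 -0. ] shift [-0.21 -0.02 -6.92]
```

Emit:
move_arm(
  commands=[
    [[-0.2,0,-2],[-0.4,-0.2,0],1],
    [[0,0,-2],[0,0,0],1],
    [[0,0,-2],[0,0,0],1],
    [[0,0,-0.9],[0,0,0],1],
    [[0,0,0],[0,0,0],1],
    [[0,0,0],[0,0,0],0.5],
    [[0,0,0],[0,0,0],0.3],
    [[0,0,0],[0,0,0],0.3],
    [[0,0,0],[0,0,0],0.3],
    [[0,0,0],[0,0,0],0.2],
  ],
)

```text
t: 12.75
eef_pos: [552.7, 61.9, 112.9]
tcp_rot: [-3.142, -0.0, 1.513]
ft_force: [-0.4, -0.4, -0.2]
opening: 0.634
grip_force: 0.0
```

Emit:
move_arm(
  commands=[
    [[0,0,0],[0,0,0],0.2],
    [[0,0,0],[0,0,0],0.1],
    [[0,0,0],[0,0,0],0.1],
    [[0,0,0],[0,0,0],0],
    [[0,0,0],[0,0,0],0],
    [[0,0,0],[0,0,0],0],
  ],
)

```text
t: 13.35
eef_pos: [552.5, 61.9, 112.6]
tcp_rot: [-3.141, -0.0, 1.513]
ft_force: [-9.2, 0.1, 2.8]
opening: 0.132
grip_force: 4.4
```

Emit:
move_arm(
  commands=[
    [[0,0,0],[0,0,0],0],
    [[0,0,0],[0,0,0],0],
    [[0,0,0],[0,0,0],0],
  ],
)

```text
t: 13.65
eef_pos: [552.5, 61.9, 112.6]
tcp_rot: [-3.141, -0.0, 1.513]
ft_force: [-1.2, -0.0, 0.6]
opening: 0.121
grip_force: 30.0
```

Run:
```python
from h import *
import json
s=state();print(s["eef_pos"].round(1),s["ft_force"].round(1),s["grip_force"],s["opening"])
ci=camera_info("wrist");a=read_camera("wrist")
json.dump({k:np.array(v).tolist() for k,v in ci.items()},open("w5.json","w"))
cv2.imwrite("pics/w5.png",a)
```

```text
[552.5  61.9 112.6] [-1.2 -0.   0.6] 29.996061623096466 0.12116249888307395
```

View pics/w5.png

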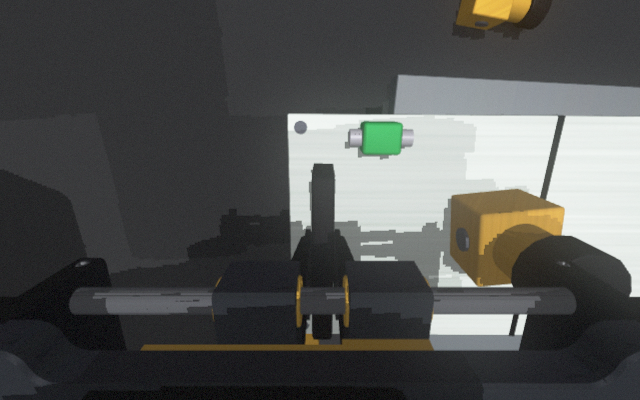

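The wrist view shows the bar gripped and the plate's front edge upright at col 288, so the plate is square to the tool. The stand's front-left corner is at (398,75) and the line's left end at (562,116). Next I'll fit the edges.

```bash
cat > m.py <<'E'
from h import *
def cross(p,th,up):  # first subpixel crossing of th along profile
    p=p.astype(float)
    for i in range(len(p)-1):
        if (p[i]<th<=p[i+1]) if up else (p[i]>=th>p[i+1]): return i+(th-p[i])/(p[i+1]-p[i])
def fit(pts,n,z,ci=None):
    X=np.array([onz(n,p,z,ci)[:2] for p in pts],np.float32)
    vx,vy,x,y=cv2.fitLine(X,cv2.DIST_HUBER,0,.01,.01).ravel()
    res=np.abs((X[:,0]-x)*vy-(X[:,1]-y)*vx)
    return np.array([x,y]),np.array([vx,vy]),np.median(res)
def top_stand(img):
    g=cv2.cvtColor(img,cv2.COLOR_BGR2GRAY)
    out={}
    front=[(c,r) for c in range(315,329) if (r:=cross(g[::-1][400-235:400-195,c],110,True)) is not None]
    out["front"]=fit([(c,234-r) for c,r in front],"top",90)
    rear=[(c,110+r) for c in range(256,338) if (r:=cross(g[110:140,c],110,True)) is not None]
    out["rear"]=fit(rear,"top",90)
    right=[(360-q,r) for r in range(140,212) if (q:=cross(g[r,320:361][::-1],110,True)) is not None]
    out["right"]=fit(right,"top",90)
    return out
E
python3 - <<'E'
from m import *
import json
for f in("top0","top4"):
    for k,(p,d,e) in top_stand(cv2.imread(f"pics/{f}.png")).items():
        print(f,k,p.round(1),np.degrees(np.arctan2(d[1],d[0])).round(2),e.round(2))
g=cv2.cvtColor(cv2.imread("pics/w5.png"),cv2.COLOR_BGR2GRAY);ci=json.load(open("w5.json"))
print(g[90,385:410],g[60:90,450][::3],g[140,540:575])
L=[(c,60+r) for c in range(410,630,5) if (r:=cross(g[60:100,c],85,True)) is not None]
p,d,e=fit(L,"wrist",90,ci);print("left",p.round(1),np.degrees(np.arctan2(d[1],d[0])),e)
F=[(385+c,r) for r in range(78,104,2) if (c:=cross(g[r,385:415],85,True)) is not None]
p,d,e=fit(F,"wrist",90,ci);print("front",p.round(1),np.degrees(np.arctan2(d[1],d[0])),e)
N=[(535+np.argmin(g[r,535:580].astype(int)),r) for r in range(122,180,4)]
p,d,e=fit(N,"wrist",96,ci);print("line",p.round(1),np.degrees(np.arctan2(d[1],d[0])),e)
E
```

```text
top0 front [577.6 -58.4] 83.93 0.21
top0 rear [830.6  15.3] 83.8 0.25
top0 right [ 710.  -101.7] -6.01 0.3
top4 front [622.6 -57.7] -78.96 1.75
top4 rear [830.7  15.3] 83.81 0.23
top4 right [ 702.5 -101. ] -6.13 0.28
[ 67  71  67  66  68  66  64  60  66  64  76 117 153 156 160 159 158 158
 159 159 157 160 159 157 157] [ 66  72  68  68  68  68 150 154 157 159] [240 239 239 240 240 239 239 240 239 240 240 238 224  90  77  81  76  78
  77 138 225 239 239 239 238 239 239 239 240 237 238 238 238 238 237]
left [681.5 153.5] -6.067265 0.048846394
front [602.3 151.8] 83.61759 0.03152868
line [699.6 114.2] 83.099594 0.41739333
```

Emit:
move_arm(
  commands=[
    [[-0.1,0,0],[0,0,0],0],
    [[-0.3,0.03,0],[0,0,-0.1],0],
    [[-0.4,0.05,0],[0,0,-0.2],0],
    [[-0.5,0.05,0],[0,0,-0.2],0],
    [[-0.5,0.05,0],[0,0,-0.2],0],
    [[-0.5,0.05,0],[0,0,-0.2],0],
    [[-0.5,0.05,0],[0,0,-0.2],0],
    [[-0.5,0.05,0],[0,0,-0.2],0],
    [[-0.5,0.05,0],[0,0,-0.2],0],
    [[-0.5,0.05,0],[0,0,-0.2],0],
  ],
)

```text
t: 14.7
eef_pos: [509.2, 66.3, 112.6]
tcp_rot: [-3.141, -0.0, 1.483]
ft_force: [2.4, 0.3, -4.0]
opening: 0.124
grip_force: 30.0
```

Run:
```python
from h import *
s=state();print(s["ft_force"].round(1),s["moment"].round(2),s["eef_pos"].round(1),np.degrees(s["tcp_rot"]).round(2))
ci=camera_info("wrist");p=cv2.cvtColor(read_camera("wrist"),cv2.COLOR_BGR2GRAY)
r=p[150,250:330];print(250+np.argmax(np.diff(r.astype(int))))
r=p[190,250:330];print(250+np.argmax(np.diff(r.astype(int))))
```

```text
[ 2.4  0.3 -4. ] [-0.07 -0.47  0.07] [509.2  66.3 112.6] [-179.96   -0.     84.99]
287
288
```

Emit:
move_arm(
  commands=[
    [[-0.5,0.05,0],[0,0,-0.2],0],
    [[-0.5,0.05,0],[0,0,-0.2],0],
    [[-0.5,0.05,0],[0,0,-0.2],0],
    [[-0.5,0.05,0],[0,0,-0.2],0],
    [[-0.5,0.05,0],[0,0,-0.2],0],
    [[-0.5,0.05,0],[0,0,0],0],
    [[-0.5,0.05,0],[0,0,0],0],
    [[-0.5,0.05,0],[0,0,0],0],
    [[-0.5,0.05,0],[0,0,0],0],
    [[-0.4,0.05,0],[0,0,0],0],
  ],
)

```text
t: 15.75
eef_pos: [460.2, 71.3, 112.7]
tcp_rot: [-3.141, -0.0, 1.466]
ft_force: [2.0, -0.5, -4.9]
opening: 0.126
grip_force: 30.0
```

Emit:
move_arm(
  commands=[
    [[-0.2,0.02,0],[0,0,0],0],
    [[0,0,0],[0,0,0],0],
    [[0,0,0],[0,0,0],0],
  ],
)

```text
t: 16.05
eef_pos: [458.0, 71.5, 112.6]
tcp_rot: [-3.14, 0.0, 1.466]
ft_force: [-3.5, 0.6, -2.0]
opening: 0.12
grip_force: 30.0
```

Run:
```python
from h import *
import json
s=state();print(s["ft_force"].round(1),s["moment"].round(2),s["eef_pos"].round(1),np.degrees(s["tcp_rot"]).round(2),s["opening"])
ci=camera_info("wrist");a=read_camera("wrist");t=read_camera("top");c=read_camera("scene")
json.dump({k:np.array(v).tolist() for k,v in ci.items()},open("w6.json","w"))
cv2.imwrite("pics/w6.png",a);cv2.imwrite("pics/top6.png",t);cv2.imwrite("pics/scene6.png",c)
k=cv2.resize(t[115:275,225:360],None,fx=2.9,fy=2.9,interpolation=cv2.INTER_CUBIC)
c2=cv2.resize(c[150:280,230:420],(400,274),interpolation=cv2.INTER_CUBIC)
W=np.zeros((600,800,3),np.uint8);W[:464,:391]=k[:464,:391];W[:274,400:]=c2;W[300:550,400:]=cv2.resize(a,(400,250));cv2.imwrite("pics/v6.png",W)
```

```text
[-3.5  0.6 -2. ] [0.1  0.55 0.03] [458.   71.5 112.6] [-179.88    0.     84.01] 0.12034918543294837
```

View pics/v6.png

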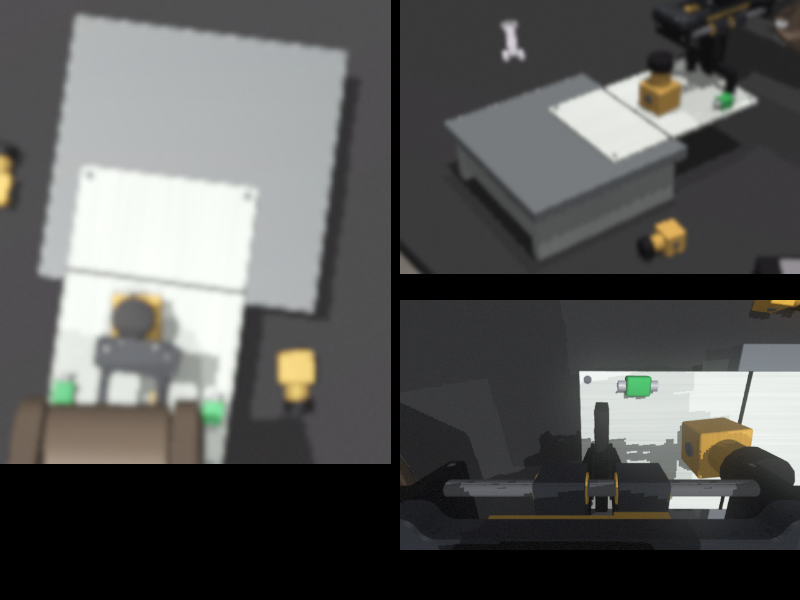

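The regulator stands, the plate is nearly out, and the line is a few mm short of the edge on both sides. I'll measure the rest.

```bash
cat > m2.py <<'E'
from m import *
def meas(a,t,ci,yaw):
    g=cv2.cvtColor(a,cv2.COLOR_BGR2GRAY)
    def dark(p):  # centroid of the dark dip
        w=np.clip(190-p.astype(float),0,None);w[:]=np.where(w>20,w,0);return (w*np.arange(len(p))).sum()/w.sum() if w.sum() else None
    F=[(510+c,r) for r in range(78,112,2) if (c:=cross(g[r,510:570],105,True)) is not None]
    N=[(540+c,r) for r in range(124,160,3) if (c:=dark(g[r,540:590])) is not None]
    e=np.array([np.sin(np.radians(6.05)),np.cos(np.radians(6.05))]);n=np.array([e[1],-e[0]])
    fp,fd,fe=fit(F,"wrist",90,ci);lp,ld,le=fit(N,"wrist",96,ci)
    A=lambda d:np.degrees(np.arctan2(d[1],d[0])).round(2)
    print("wrist edge",fp.round(1),A(fd),fe.round(2),"line",lp.round(1),A(ld),le.round(2),"gap",((lp-fp)@n).round(2))
    h=cv2.cvtColor(t,cv2.COLOR_BGR2GRAY)
    T=[]
    for c in range(253,306):
        col=h[200:224,c].astype(float);i=int(np.argmin(col[4:-4]))+4
        w=np.clip(np.median(col)-15-col[i-3:i+4],0,None)
        if w.sum()>0:T.append((c,200+(w*np.arange(i-3,i+4)).sum()/w.sum()))
    tp,td,te=fit(T,"top",96)
    print("top line",tp.round(1),A(td),te.round(2),"gap to top-front",((tp-[577.6,-58.4])@n).round(2),"to rear-240",((tp-[830.6,15.3])@n+240).round(2))
E
python3 - <<'E'
from m2 import *
import json
meas(cv2.imread("pics/w6.png"),cv2.imread("pics/top6.png"),json.load(open("w6.json")),0)
E
```

```text
wrist edge [602.  148.4] 83.32 0.04 line [607.3 119.2] 83.91 0.05 gap 8.34
top line [598.1  46. ] 84.29 1.12 gap to top-front 9.36 to rear-240 5.54
```

Emit:
move_arm(
  commands=[
    [[-0.2,0.02,0],[0,0,0],0],
    [[-0.3,0.03,0],[0,0,0],0],
    [[-0.2,0.02,0],[0,0,0],0],
    [[0,0,0],[0,0,0],0],
    [[0,0,0],[0,0,0],0],
  ],
)

```text
t: 16.7
eef_pos: [451.4, 72.1, 112.6]
tcp_rot: [-3.14, -0.0, 1.466]
ft_force: [-0.4, 0.4, -3.9]
opening: 0.124
grip_force: 30.0
```

Run:
```python
from m2 import *
s=state();print(s["ft_force"].round(1),s["moment"].round(2),s["eef_pos"].round(1),np.degrees(s["tcp_rot"]).round(2),s["opening"])
ci=camera_info("wrist");a=read_camera("wrist");t=np.mean([read_camera("top") for _ in range(4)],0).astype(np.uint8);c=read_camera("scene")
cv2.imwrite("pics/top7.png",t);cv2.imwrite("pics/scene7.png",c)
meas(a,t,ci,0)
for k,v in list(top_stand(t).items())[:1]:print(k,v)
W=np.zeros((600,800,3),np.uint8)
W[:,:400]=cv2.resize(t[190:235,236:266],(400,600),interpolation=cv2.INTER_CUBIC)
W[:,400:]=cv2.resize(t[195:240,300:330],(400,600),interpolation=cv2.INTER_CUBIC)
W[350:,:]=cv2.resize(c[170:225,300:380],(800,600),interpolation=cv2.INTER_CUBIC)[150:400] if 0 else W[350:,:]
cv2.imwrite("pics/v7.png",W)
```

```text
[-0.4  0.4 -3.9] [ 0.04  0.1  -0.03] [451.4  72.1 112.6] [-179.94   -0.     84.01] 0.12391224393160101
wrist edge [602.1 149.2] 83.53 0.03 line [600.5 119.1] 84.11 0.03 gap 1.58
top line [592.1  49.6] 84.2 0.4 gap to top-front 3.04 to rear-240 -0.78
front (array([577.6031 , -58.37942], dtype=float32), array([0.10565499, 0.9944028 ], dtype=float32), np.float32(0.21768843))
```

View pics/v7.png

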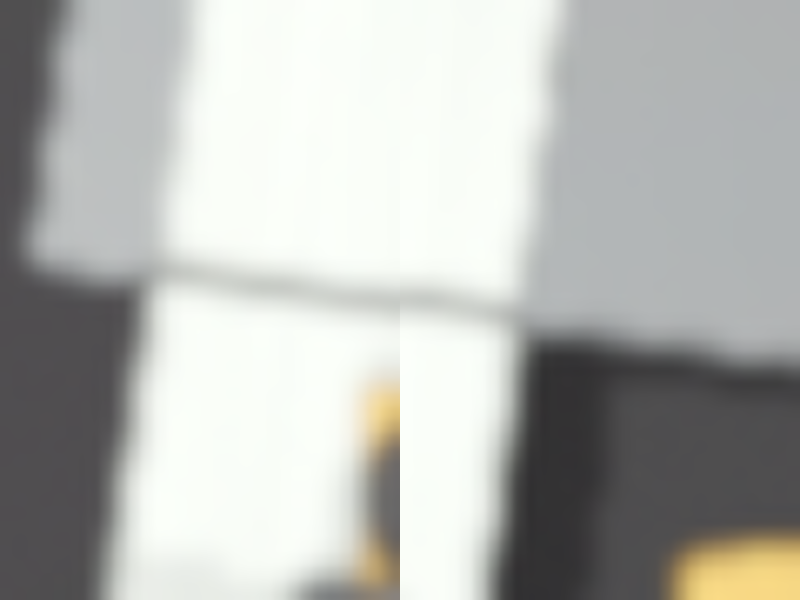

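The line now sits about 1–2 mm inside the edge and parallel to it, so I'll pull a last 1.4 mm.

Emit:
move_arm(
  commands=[
    [[-0.15,0.02,0],[0,0,0],0],
    [[0,0,0],[0,0,0],0],
    [[0,0,0],[0,0,0],0],
    [[0,0,0],[0,0,0],0],
    [[0,0,0],[0,0,0],0],
  ],
)

```text
t: 17.5
eef_pos: [450.4, 72.3, 112.7]
tcp_rot: [-3.142, -0.0, 1.466]
ft_force: [2.4, 0.2, -5.4]
opening: 0.126
grip_force: 30.0
```

Run:
```python
from m2 import *
s=state();print(s["ft_force"].round(1),s["moment"].round(2),s["eef_pos"].round(1),np.degrees(s["tcp_rot"]).round(2),np.abs(s["qvel"]).max().round(3))
ci=camera_info("wrist");a=read_camera("wrist");t=np.mean([read_camera("top") for _ in range(4)],0).astype(np.uint8)
meas(a,t,ci,0)
```

```text
[ 2.4  0.2 -5.4] [-0.09 -0.32 -0.04] [450.4  72.3 112.7] [-180.     -0.     84.01] 0.001
wrist edge [601.9 148. ] 83.45 0.02 line [599.7 121. ] 83.95 0.03 gap 0.63
top line [590.8  44.2] 83.82 0.22 gap to top-front 2.29 to rear-240 -1.53
```

```bash
python3 -c "
from cell import env
print(env.job_done())"
```

```text
the job is handed in; nothing more can be done
None
```

The job is handed in: the regulator stands upright on the plate, and I'm holding the plate level by its handle with the scribed line about 0.5 mm from the stand's front edge and parallel to it, at 17.5 s on the clock (limit 54 s).

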